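# Clamp a phone gently in the repair holder

### The job

Pick up the phone, holding it lightly, and lay it flat and straight on the rail of the repair holder, between the open jaw and the end stop, and let go of it. Then slide the jaw along by its knob until the rubber pad holds the phone gently but firmly against the end stop, and then turn the knob clockwise until it clicks over into its locked position, and let go. The phone is fragile, so never squeeze it hard, drop it or press it hard against the holder, and leave the other things on the desk where they are.

Things in the scene. Friction and masses are not known exactly. Their poses are not given: they have to be found in the camera images.
- phone: Black rugged phone with a glass screen on top, 140 x 62 x 14 mm, 0.15 to 0.3 kg, lying flat on the desk. Origin: centre of its underside; x along its 140 mm length, y across its 62 mm width, z up out of the screen. Either end may face the stop. Fragile: a grip of up to 15 N on each finger is safe, 25 N is too much.
- holder: Repair holder fixed to the desk: aluminium base 340 x 70 x 10 mm with a steel rail 340 long, 36 wide, 12 mm high along its middle (rail top 22 mm above the desk). Origin: centre of the underside; x along the rail, from the jaw to the end stop; z up. The phone lies lengthwise on the rail and overhangs it by 13 mm on either side, so fingers can reach down beside it.
- bed (a point): A good place for the centre of the phone's underside before clamping: on the rail top, on its centre line, at x = 12 mm in the holder's frame (moves with the holder). The phone then clears both the open pad and the stop, and slides along the rail when the jaw pushes it.
- stop_range (a point): Fixed point of the holder: rail top at x = 107 mm, the middle of the range of the end stop, NOT the stop itself. The stop is a grey cross bar 16 mm long (along the rail), 50 wide, 18 mm high, bolted onto the rail; its face towards the jaw is somewhere within 15 mm either way of this point. It is not measured: find it by feel.
- jaw (a joint): How far the sliding jaw (grey block 56 x 50 mm on the rail, top 40 mm above the desk) has been slid towards the stop, in m: 0 fully open to 0.095. A stiff slide: it takes about 8 N to move and stays where it is left.
- pad: Sprung black rubber pad in front of the jaw, 52 mm wide, 11 mm high, 24 to 35 mm above the desk. Axes as the holder's. Its spring gives 4 N per mm and up to 6 mm. It holds the phone properly with between 5 and 14 N; more than 16 N harms the phone. The phone alone slides on the rail under 1 to 4 N.
- pad_face (a point): Middle of the pad's front face, which meets the phone's end; axes as the holder's. With the jaw at 0 and the pad free it is at x = -80 mm in the holder's frame.
- knob (a joint): Angle of the locking knob on top of the jaw, rad, growing clockwise seen from above: 0 unlocked, 1.2 locked. A detent resists with up to 0.15 N m; the hump is at 0.6, past which it snaps on to 1.2.
- knob_grip (a point): Point on the knob's upright axis, 67 mm above the desk, at which to hold it. The knob is a black upright bar 56 long, 14 thick, 28 mm high (46 to 74 mm above the desk) on a steel disc 36 mm wide. At 0 the bar lies across the rail: fingers closing along the rail grip its 14 mm and can push the jaw. x through the 14 mm, y along the bar, z up; moves with the knob.
- glasses_case: Bystander: black hard glasses case 160 x 58 x 36 mm. Origin: centre of its underside. Leave it alone.
- mug: Bystander: white mug 80 mm wide, 95 mm high. Origin: centre of its underside. Leave it alone.
- bit_case: Bystander: open black case of sockets and bits, 100 x 200 mm, lid standing up to 120 mm at its far side. Origin: centre of its underside. Leave it alone.
There are look-alikes about, which are no part of the job. What is meant by the phone is not orange, and is the smaller of those in its own colour.

How it is judged:
By the outcome, as a careful person would: the job done as asked, in the order asked, and still so for the second after the job is handed in, with the robot touching nothing.
It also fails if it takes over 59 s, if anything falls off the work surface, if the arm or the gripper's body presses on something with over 40 N, if the wrist force passes 120 N, or if a joint passes its speed limit or range.

### The arm

A 6-joint arm with a two-finger parallel gripper is mounted at the origin on the work surface. World frame = base frame: x ahead of the robot, y to its left, z up, the work surface at z = 0. Lengths are in m, angles in rad, forces in N, time in s.
With the tool pointing down it reaches from about 0.35 to 0.975 m from the base axis. Payload 4.9 kg.
Tool frame: the origin (TCP) lies at the very end of the fingers, on their centre line; the grasp point (between the pads) lies 19 mm behind it; z points along the fingers, y is the line along which they close (so a half turn about z gives the same grasp; the last joint's range is limited). The gripper opens to 85 mm and grips with 20 to 120 N. Pads are 22 mm wide; open, the fingers measure 114 mm over their backs; the gripper's body (76 mm by 85 mm) begins 54 mm behind the grasp point. The pads swing forward as they close: fully open they stand 13 mm farther back than shut.
Start: joints at [-1.353, 0.053, 1.613, -0, 1.476, -0.119], TCP at [0.207, -0.59, 0.231] pointing down, gripper open.
Joint ranges: [-3.01, 3.01], [-1.01, 2.22], [0.06, 2.58], [-1.02, 4.17], [0.09, 2.62], [-3.14, 3.14]. Speed limits (rad/s): [2.57, 2.57, 3.14, 3.14, 3.14, 3.14].

### API

Orientations are given as a unit quaternion [w, x, y, z].
In Python, from plant import monitor, vision, manip gives the robot as it stands. The module is installed in compiled form; this text tells all that it offers.
- The arm moves only by the tool arm_command, never from a script. Its argument "rows" is a list of rows, each a list of 3 entries, a list of its own where there are three numbers: the finger opening in mm, from 0 to 85.4, then the shift along the world's x, y, z in units of 30 cm (1.0 is 30 cm), then the turn, a rotation vector about the world's x, y, z in units of pi/2 rad (1.0 is pi/2 rad). In form: [[claw, [x, y, z], [wx, wy, wz]], ...]. A call has 1 to 12 rows; each row is the pose to reach, as a shift and turn from the pose commanded when the call began; what a row does not reach only later rows make up. A row lasts 1/12 s, in which the tool goes at most 41.7 mm and 7.16 degrees, less where a joint would pass 70% of its speed; a pose out of reach is approached as far as the arm can. A call with a number of a shift or a turn outside -1 to 1 is refused whole. A call with a gripper value outside its range is refused whole. The fingers move at their own pace and stop on an object; the grip force is fixed at half the most. Time passes only in rows, so rows that repeat a pose let the fingers close. It gives the time, the measured TCP pose, the force, the opening and the grip force at its end, in the units of the state.
- monitor.state(): the state, without advancing time (a new reading comes with each control period).
- vision.grab_frame(name): name is "scene" or "side" or "wrist"; returns a dict with "color" (400x640x3 uint8, red, green, blue), "z_map" (400x640 float32, m along the optical axis (not along the pixel's ray), 0 where there is no reading), "mtx" (3x3 intrinsics, pixels), "k1" (the pictures are not rectified: a ray, as slopes to the right and down, at radius r is drawn at 1 + k1 r^2 times it, then the intrinsics apply), "R" (3x3) and "t" (3): a world point X has camera coordinates R X + t. Camera axes: x right, y down, z forward; pixel columns grow to the right and rows downward; lengths in m; the calibration is good to about 2 mm. A picture is of the moment at which its call begins.
- manip.job_done(): hands the job in; it is judged then, once.
The state is a dict: "time": time; "joint_pos": joint angles; "joint_vel": joint speeds; "joint_efforts": joint torques, N m; "tool_pos": TCP position; "tool_rot": TCP orientation; "contact_force": force on the tool from outside, world axes, zero at the start; "ft_torque": the same for the moment, N m; "gripper_width": opening from 0.0 (shut) to 1.0 (fully open); "grasp_force": force on a finger pad.
Only numpy, scipy, OpenCV 4.12 (cv2) and the standard library are available. Lean on these libraries where they do the work, as an engineer would, in place of code of your own. Each camera call takes 0.05 s, during which the arm holds its last target. There are 200 camera calls.

## Working session

There is one attempt and no reset: what is moved stays moved. The work goes in short steps, Python scripts to look and compute and a tool call to move; the robot and the scene stay as the last step left them, time stands still between calls to the robot, and variables do not carry over. Pictures are saved under pics/ and viewed, at most 10 in all, crops included, and the job is handed in when it is done.

Besides the shell and the picture viewer there is one more tool, called after "Emit:" by a JSON object that holds its "fn" and its "kwargs", one argument or row to a line. arm_command: Moves the arm, as the interface text tells. Shifts and turns lie within -1 to 1; 1 stands for 30 cm of shift or pi/2 rad of turn. Its arguments: {"type":"object","properties":{"rows":{"type":"array"}},"required":["rows"]}

```bash
mkdir -p pics; cat > h.py <<'E'
from plant import monitor, vision, manip
import numpy as np, cv2
def grab(n,save=None):
    f=vision.grab_frame(n)
    if save: cv2.imwrite(f'pics/{save}.png',f['color'][:,:,::-1])
    return f
def pts(f):
    "world xyz per pixel from depth"
    K=np.array(f['mtx']);h,w=f['z_map'].shape
    u,v=np.meshgrid(np.arange(w),np.arange(h))
    p=cv2.undistortPoints(np.stack([u,v],-1).reshape(-1,1,2).astype(float),K,np.array([f['k1'],0,0,0.])).reshape(h,w,2)
    z=f['z_map'];c=np.dstack([p*z[...,None],z])
    return (c-np.array(f['t']))@np.array(f['R'])
def ray(f,uv,z):
    "pixels cast on plane z"
    R=np.array(f['R']);o=-R.T@np.array(f['t'])
    p=cv2.undistortPoints(np.array(uv,float).reshape(-1,1,2),np.array(f['mtx']),np.array([f['k1'],0,0,0.])).reshape(-1,2)
    d=np.c_[p,np.ones(len(p))]@R
    return o+d*((z-o[2])/d[:,2])[:,None]
E
python3 - <<'E'
from h import *
a=grab('scene','s1');b=grab('side','s2')
print(monitor.state())
for f in(a,b): print(f['k1'],f['mtx'],-np.array(f['R']).T@f['t'])
E
```

```text
{'time': 0.1, 'joint_pos': array([-1.35298650e+00,  5.33281201e-02,  1.61417629e+00, -3.68347342e-06,
        1.47598460e+00, -1.19010515e-01]), 'joint_vel': array([-0.00071812, -0.00149865, -0.00179541, -0.00131176, -0.00234813,
       -0.0007176 ]), 'joint_efforts': array([ 1.18174128e-03, -3.94901526e+01, -3.71363068e+01,  2.89287834e-05,
        3.89887151e-03,  1.21625717e-05]), 'tool_pos': array([ 0.20642446, -0.58932528,  0.23015113]), 'tool_rot': array([-9.46928960e-04,  9.85852020e-01,  1.67615321e-01, -4.86515894e-05]), 'contact_force': array([ 0.11065469, -0.20455473, -0.04422835]), 'ft_torque': array([-0.03552289,  0.03589276,  0.05462904]), 'grasp_force': 0.0, 'gripper_width': 0.9992382063374261}
-0.052912291508567334 [[401.5817543    0.         323.56882654]
 [  0.         401.5817543  196.85210745]
 [  0.           0.           1.        ]] [ 1.47326941 -0.33291083  0.76062404]
0.0046872553985736285 [[434.86818524   0.         312.90316346]
 [  0.         434.86818524 200.08191959]
 [  0.           0.           1.        ]] [-0.06536849  0.82280803  1.06671608]
```

View pics/s1.png

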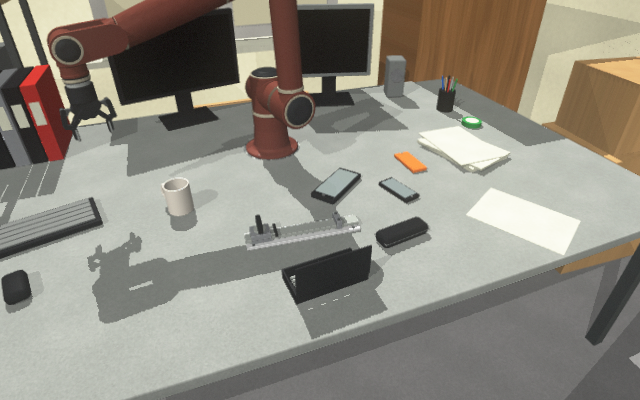

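View pics/s2.png

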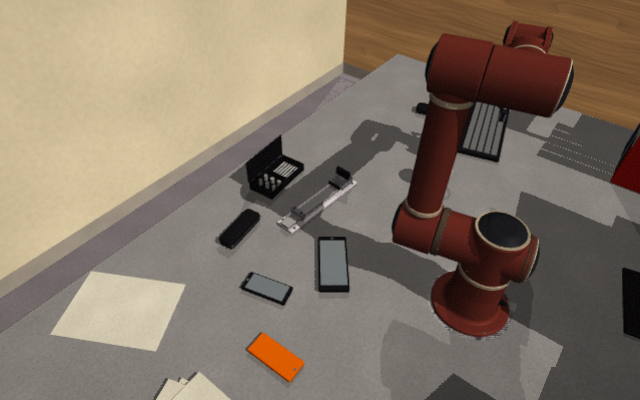

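Candidates for the phone, in scene / side pixels:
- Large black one at (337,185) / (333,263).
- Small black one at (399,189) / (267,288).
- Orange one at (410,161) / (275,356).

The small black one fits, since it isn't orange and is the smaller of the two black ones. The holder runs from (248,238) to (358,226) in scene, with its knob at (259,226).

```bash
python3 - <<'E'
from h import *
a=grab('scene');b=grab('side')
A=cv2.resize(a['color'][165:255,235:435],None,fx=4,fy=4,interpolation=cv2.INTER_CUBIC)
B=cv2.resize(b['color'][150:310,210:410][:, :],None,fx=3,fy=3,interpolation=cv2.INTER_CUBIC)
cv2.imwrite('pics/c1.png',A[:,:,::-1]);cv2.imwrite('pics/c2.png',B[:,:,::-1])
for n,f,box in(('scene',a,(370,170,425,207)),('side',b,(232,265,300,310)),('bigscene',a,(305,165,367,207)),('bigside',b,(312,232,356,296))):
    x0,y0,x1,y1=box
    P=pts(f)[y0:y1,x0:x1]; 
    g=cv2.cvtColor(f['color'],cv2.COLOR_RGB2GRAY)[y0:y1,x0:x1]
    hm=(P[...,2]>0.008)&(P[...,2]<.03)
    Q=P[hm]; r=cv2.minAreaRect((Q[:,:2]*1000).astype(np.float32))
    print(n,'depth',r,np.median(Q[:,2]),len(Q))
# holder top view from depth
for n,f,box in(('scene',a,(235,205,370,255)),('side',b,(270,160,365,238))):
    x0,y0,x1,y1=box
    P=pts(f)[y0:y1,x0:x1].reshape(-1,3)
    for lo,hi in((.016,.028),(.03,.044),(.055,.08)):
        Q=P[(P[:,2]>lo)&(P[:,2]<hi)]
        if len(Q)>5: print(n,lo,cv2.minAreaRect((Q[:,:2]*1000).astype(np.float32)),len(Q),np.median(Q,0))
E
```

```text
scene depth ((466.9299011230469, 379.2568359375), (142.95379638671875, 184.03826904296875), 13.907088279724121) 0.015395295589716798 466
side depth ((480.6298522949219, 324.4704895019531), (140.13885498046875, 64.45945739746094), 14.231365203857422) 0.012902344185368949 877
bigscene depth ((384.1860046386719, 131.873046875), (92.20381164550781, 206.41534423828125), 37.86208724975586) 0.021815180436468143 929
bigside depth ((381.258056640625, 135.01182556152344), (88.36032104492188, 204.4867706298828), 37.332889556884766) 0.019162136276572813 1606
scene 0.016 ((641.3484497070312, -62.53800964355469), (341.6285095214844, 165.35247802734375), 85.3782958984375) 911 [ 0.58934355 -0.04349849  0.02293732]
scene 0.03 ((636.9290161132812, -85.68687438964844), (267.8662414550781, 170.98519897460938), 83.0885009765625) 342 [ 0.58943644 -0.15863114  0.0390682 ]
scene 0.055 ((571.3140258789062, -183.64947509765625), (14.219281196594238, 57.479026794433594), 85.00831604003906) 96 [ 0.58235969 -0.18503858  0.07433516]
side 0.016 ((628.990966796875, -41.41424560546875), (310.2611083984375, 368.5843505859375), 29.061599731445312) 867 [ 0.59051151 -0.03766064  0.0209429 ]
side 0.03 ((693.402099609375, -82.82351684570312), (269.28558349609375, 285.3963623046875), 84.81066131591797) 234 [ 0.57776428 -0.13860992  0.03667716]
side 0.055 ((570.2904052734375, -176.51724243164062), (20.230165481567383, 57.41978454589844), 88.62739562988281) 87 [ 0.569161   -0.175681    0.06932335]
```

View pics/c1.png

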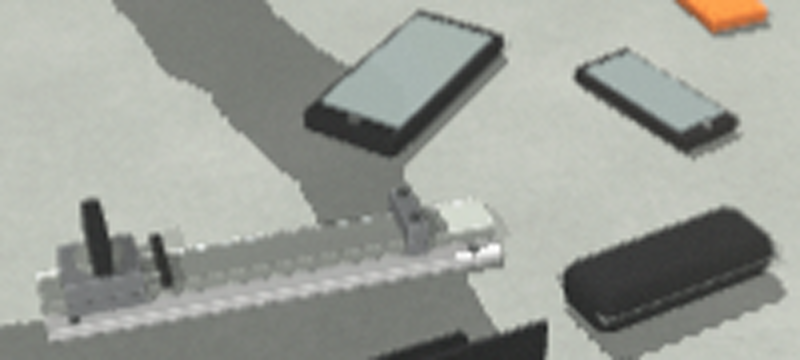

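View pics/c2.png

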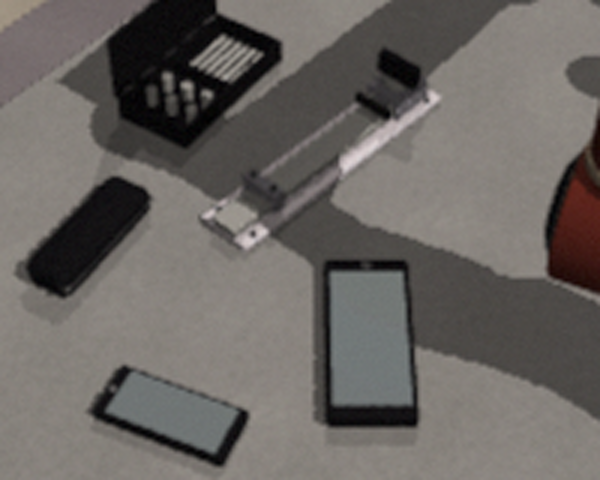

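The crops confirm it: the small phone at scene (399,189) is black with a screen, and depth gives about 140 x 64 mm. The large one measures 204 x 88. I'll move in over the holder for a wrist view.

Emit:
{"fn": "arm_command", "kwargs": {
  "rows": [
    [85,[0.97,0.97,0.27],[0,0,0]],
    [85,[0.97,0.97,0.27],[0,0,0]],
    [85,[0.97,0.97,0.27],[0,0,0]],
    [85,[0.97,0.97,0.27],[0,0,0]],
    [85,[0.97,0.97,0.27],[0,0,0]],
    [85,[0.97,0.97,0.27],[0,0,0]],
    [85,[0.97,0.97,0.27],[0,0,0]],
    [85,[0.97,0.97,0.27],[0,0,0]],
    [85,[0.97,0.97,0.27],[0,0,0]],
    [85,[0.97,0.97,0.27],[0,0,0]],
    [85,[0.97,0.97,0.27],[0,0,0]],
    [85,[0.97,0.97,0.27],[0,0,0]]
  ]
}}

```text
time: 1.2
tool_pos: [0.499, -0.2973, 0.3128]
tool_rot: [0.0, 0.986, 0.17, 0.0]
contact_force: [-0.2, -1.2, -0.2]
gripper_width: 1.0
grasp_force: 0.0
```

Emit:
{"fn": "arm_command", "kwargs": {
  "rows": [
    [85,[0.2,0.7,0.3],[0,0,0]],
    [85,[0.2,0.7,0.3],[0,0,0]],
    [85,[0.2,0.7,0.3],[0,0,0]],
    [85,[0.2,0.7,0.3],[0,0,0]],
    [85,[0.2,0.7,0.3],[0,0,0]],
    [85,[0.2,0.7,0.3],[0,0,0]],
    [85,[0.2,0.7,0.3],[0,0,0]],
    [85,[0.2,0.7,0.3],[0,0,0]],
    [85,[0.2,0.7,0.3],[0,0,0]]
  ]
}}

```text
time: 1.95
tool_pos: [0.557, -0.0903, 0.4011]
tool_rot: [-0.0, 0.986, 0.167, -0.001]
contact_force: [-0.7, 0.0, -0.3]
gripper_width: 0.993
grasp_force: 0.0
```

```bash
python3 - <<'E'
from h import *
f=grab('wrist','w1');s=monitor.state()
print(s['tool_pos'],s['tool_rot'],s['contact_force'],-np.array(f['R']).T@f['t'],np.array(f['R']),f['mtx'],f['k1'])
E
```

```text
[ 0.5568522  -0.09050981  0.40084341] [-2.11686033e-04  9.86049032e-01  1.66451210e-01 -1.12089461e-03] [-0.1665987   0.07480159 -1.32188976] [ 0.63376659 -0.06428558  0.54314957] [[ 3.29350561e-01 -9.44207714e-01 -2.24511994e-05]
 [-8.95395273e-01 -3.12331764e-01  3.17358117e-01]
 [-2.99658994e-01 -1.04501971e-01 -9.48305766e-01]] [[342.2212665    0.         318.4718255 ]
 [  0.         342.2212665  205.03790319]
 [  0.           0.           1.        ]] -0.0735089914623278
```

View pics/w1.png

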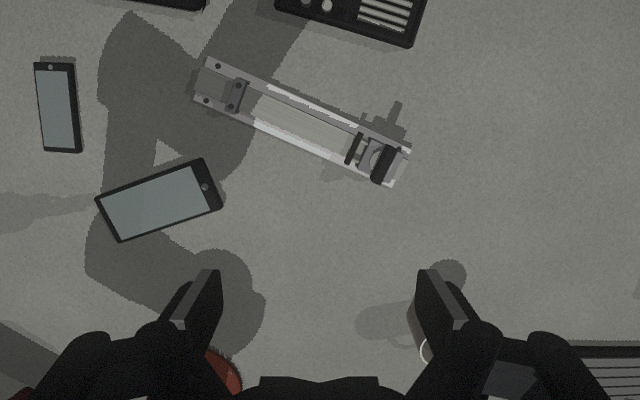

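Wrist view: holder from (200,78) to (403,167), with the stop at (236,95), pad at (353,149) and knob bar at (383,163). The small phone is at (58,105). I'll measure these.

```bash
python3 - <<'E'
from h import *
def rect(Q): 
    (c,s,a)=cv2.minAreaRect((Q[:,:2]*1000).astype(np.float32)); 
    if s[0]<s[1]: s=s[::-1]; a+=90
    return np.round(c,1),np.round(s,1),round(a,2)
F=[]
for k in range(3): F.append(grab('wrist'))
f=F[0]; f['z_map']=np.median([g['z_map'] for g in F],0)
P=pts(f); vv,uu=np.mgrid[:400,:640]
m=np.zeros((400,640),np.uint8)
cv2.fillPoly(m,[np.array([[200,45],[425,140],[402,200],[180,108]])],1)
for lo,hi in((.006,.014),(.018,.027),(.030,.037),(.0365,.043),(.06,.08)):
    M=(m>0)&(P[...,2]>lo)&(P[...,2]<hi); M=cv2.morphologyEx(M.astype(np.uint8),cv2.MORPH_OPEN,np.ones((2,2)))>0
    print(lo,rect(P[M]),M.sum(),np.median(P[M][:,2]))
print('floor',np.median(P[220:300,300:400,2]))
M=(uu>20)&(uu<95)&(vv>45)&(vv<165)&(P[...,2]>.007)&(P[...,2]<.03)
print('phone depth',rect(P[M]),np.median(P[M][:,2]))
g=cv2.cvtColor(f['color'],cv2.COLOR_RGB2GRAY)
# phone corners hand-estimated; colour mask : dark or bluish
hsv=cv2.cvtColor(f['color'],cv2.COLOR_RGB2HSV)
M2=(uu>20)&(uu<95)&(vv>50)&(vv<165)&((g<55)|(hsv[...,1]>25))
M2=cv2.morphologyEx(M2.astype(np.uint8),cv2.MORPH_CLOSE,np.ones((5,5)))
n,l,st,_=cv2.connectedComponentsWithStats(M2);i=1+st[1:,4].argmax();print(st[i])
c=cv2.boxPoints(cv2.minAreaRect(np.argwhere(l==i)[:,::-1].astype(np.float32)));
v,u=np.nonzero(l==i);print('phone col',rect(ray(f,np.c_[u,v],.014)))
# holder base corners by bright mask, extents along rail axis
E
```

```text
0.006 (array([588.3, -63.3]), array([343.9,  90.9]), 85.02) 4067 0.009571701353094741
0.018 (array([578.9, -61.8]), array([354.4,  39.4]), 85.02) 4090 0.0215596589796034
0.03 (array([ 570.5, -147.8]), array([55.5, 20.1]), 174.6) 256 0.0343952535100175
0.0365 (array([575.8, -83.1]), array([280.7,  55. ]), 85.01) 1024 0.039682094249965855
0.06 (array([ 562.3, -192.3]), array([71.7, 34.8]), 1.89) 474 0.07346010372189032
floor -0.00021336601252811113
phone depth (array([480.9, 320.7]), array([140.4,  64.9]), 15.24) 0.01365620428837698
[  33   59   50   94 1123]
phone col (array([485.2, 316.1]), array([142.9,  69.2]), 14.75)
```

```bash
python3 - <<'E'
from h import *
F=[grab('wrist') for k in range(3)]
f=F[0]; f['z_map']=np.median([g['z_map'] for g in F],0)
P=pts(f); m=np.zeros((400,640),np.uint8)
cv2.fillPoly(m,[np.array([[200,45],[425,140],[402,200],[180,108]])],1)
Q=P[m>0]; a=np.radians(85.02); e=np.array([np.cos(a),np.sin(a)]);n=np.array([-e[1],e[0]])
o=np.array([.5785,-.062]); S=(Q[:,:2]-o)@e*1000; D=(Q[:,:2]-o)@n*1000; Z=Q[:,2]*1000
def ext(nm,k):
    print(nm,k.sum(),'S',np.percentile(S[k],[1,5,50,95,99]).round(1),'D',np.percentile(D[k],[1,5,50,95,99]).round(1),'Z',np.median(Z[k]).round(1))
mid=(S>-50)&(S<70)
ext('railmid',mid&(Z>19)&(Z<25))
ext('basemid',mid&(Z>7.5)&(Z<13))
ext('base',(Z>7.5)&(Z<13)&(abs(D)<36)); ext('rail',(Z>19)&(Z<25)&(abs(D)<19))
ext('stop',(S>70)&(S<130)&(Z>36)&(Z<44)); 
ext('pad',(S>-100)&(S<-60)&(Z>31)&(Z<38)&(abs(D)<28))
ext('jawtop',(S<-80)&(Z>38)&(Z<43)); ext('knob',(S<-80)&(Z>71)&(Z<79))
# rail axis fit in slices
for s in range(-45,70,20):
    k=(abs(S-s)<10)&(Z>19)&(Z<25);print(s,np.percentile(D[k],[2,50,98]).round(1))
# colour edge: image ends of base
g=cv2.cvtColor(f['color'],cv2.COLOR_RGB2GRAY)
k=(m>0);cv2.imwrite('pics/c3.png',cv2.resize(f['color'][40:205,175:430,::-1],None,fx=3,fy=3,interpolation=cv2.INTER_CUBIC))
E
```

```text
railmid 1974 S [-48.7 -43.8  10.9  63.9  68.7] D [-19.7 -18.3  -2.2  14.4  15.9] Z 21.3
basemid 1690 S [-48.7 -43.8  10.6  64.1  68.7] D [-36.6 -35.2 -21.2  31.4  32.9] Z 9.3
base 3888 S [-163.3 -137.4   24.1  158.6  169.5] D [-35.7 -34.7 -21.7  31.5  32.9] Z 9.4
rail 3961 S [-164.3  -91.6   33.5  161.3  170.5] D [-18.6 -17.3  -1.6  14.3  15.9] Z 21.3
stop 425 S [100.6 101.  108.2 115.7 116.6] D [-26.9 -25.   -3.2  19.8  22.4] Z 39.3
pad 280 S [-95.9 -95.3 -80.4 -75.3 -75. ] D [-27.  -24.9  -3.   21.2  23.6] Z 34.3
jawtop 591 S [-150.6 -149.1 -109.4  -96.6  -95.5] D [-26.2 -24.6  -2.4  20.9  22.7] Z 39.5
knob 391 S [-129.6 -128.9 -122.6 -116.6 -116.2] D [-29.4 -27.1  -2.3  23.   25.5] Z 73.4
-45 [-19.3  -2.2  15.6]
-25 [-19.2  -2.   15.5]
-5 [-19.3  -2.2  15.5]
15 [-19.4  -2.2  15.4]
35 [-19.4  -2.2  15.3]
55 [-19.5  -2.2  15.4]
```

View pics/c3.png

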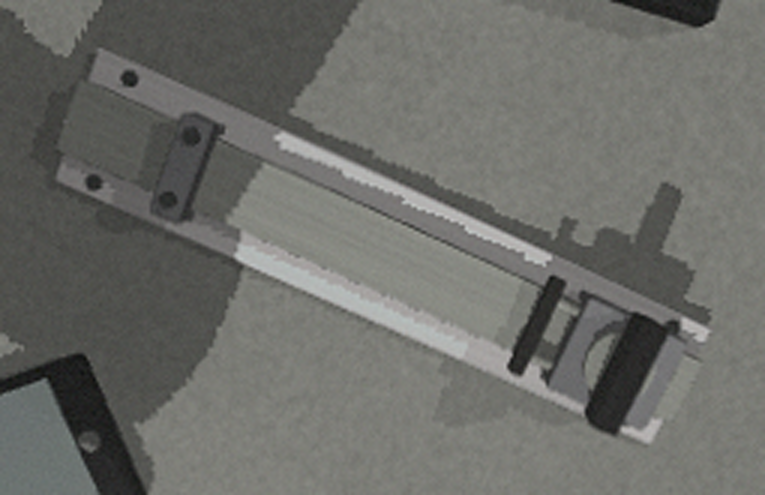

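Holder axis is at 85.0°, origin about (0.581,-0.059). The knob axis is at (0.570,-0.185), the bed at (0.582,-0.047), and the stop face at x of roughly 97 mm. The crop shows the stop bar at (187,165), the pad at (537,325) and the knob across the rail. The jaw is open. Next, to the phone.

Emit:
{"fn": "arm_command", "kwargs": {
  "rows": [
    [76,[-0.17,0.97,-0.33],[0,0,-0.047]],
    [76,[-0.17,0.97,-0.33],[0,0,-0.047]],
    [76,[-0.17,0.97,-0.33],[0,0,-0.047]],
    [76,[-0.17,0.97,-0.33],[0,0,-0.047]],
    [76,[-0.17,0.97,-0.33],[0,0,-0.047]],
    [76,[-0.17,0.97,-0.33],[0,0,-0.047]],
    [76,[-0.17,0.97,-0.33],[0,0,-0.047]],
    [76,[-0.17,0.97,-0.33],[0,0,-0.047]],
    [76,[-0.17,0.97,-0.33],[0,0,-0.047]]
  ]
}}

```text
time: 3.05
tool_pos: [0.5046, 0.2051, 0.3007]
tool_rot: [-0.0, 0.991, 0.134, -0.002]
contact_force: [0.0, 0.3, 0.5]
gripper_width: 0.89
grasp_force: 0.0
```

Emit:
{"fn": "arm_command", "kwargs": {
  "rows": [
    [76,[-0.087,0.408,-0.5],[0,0,0]],
    [76,[-0.087,0.408,-0.5],[0,0,0]],
    [76,[-0.087,0.408,-0.5],[0,0,0]],
    [76,[-0.087,0.408,-0.5],[0,0,0]],
    [76,[-0.087,0.408,-0.5],[0,0,0]],
    [76,[-0.087,0.408,-0.5],[0,0,0]],
    [76,[-0.087,0.408,-0.5],[0,0,0]],
    [76,[-0.087,0.408,-0.5],[0,0,0]]
  ]
}}

```text
time: 3.72
tool_pos: [0.4819, 0.3239, 0.155]
tool_rot: [-0.0, 0.991, 0.131, 0.001]
contact_force: [0.5, 0.0, 1.2]
gripper_width: 0.889
grasp_force: 0.0
```

```bash
python3 - <<'E'
from h import *
from scipy.spatial.transform import Rotation as Ro
f=grab('wrist','w2');s=monitor.state();q=s['tool_rot'];Rt=Ro.from_quat(np.r_[q[1:],q[0]])
print(s['tool_pos'],q,s['gripper_width'],Rt.as_matrix()[:,1])
P=pts(f);z=P[...,2]
M=(z>.008)&(z<.03);n,l,st,c=cv2.connectedComponentsWithStats(M.astype(np.uint8))
for i in range(1,n):
    if st[i,4]>1500:
        r=cv2.minAreaRect((P[l==i][:,:2]*1000).astype(np.float32));print(st[i],r,np.median(z[l==i]))
T=Rt.inv().apply((P-s['tool_pos']).reshape(-1,3)).reshape(P.shape)*1000
k=(f['z_map']>0)&(z>.06)&(abs(T[...,0])<15)&(abs(T[...,1])<70)
for sg in(-1,1):
    q=T[k&(sg*T[...,1]>0)];print(len(q),np.percentile(q[:,2],[90,98,99.5]).round(1),np.percentile(abs(q[q[:,2]>-15][:,1]),[2,50,98]) if (q[:,2]>-15).any() else '')
E
```

```text
[0.48230016 0.32392546 0.15572733] [-3.46560327e-04  9.91457815e-01  1.30414396e-01  1.83453566e-03] 0.891042552397071 [ 2.58602016e-01 -9.65983930e-01 -2.08700168e-04]
[ 568   93   72  106 4729] ((592.1168212890625, 68.46963500976562), (87.59078979492188, 70.41332244873047), 85.2879409790039) 0.0158605261587997
[  283   108    76   155 11044] ((482.0906066894531, 321.8092956542969), (138.9607696533203, 62.19031524658203), 14.510856628417969) 0.014039906565781397
[ 113  233   69  101 5478] ((339.4400329589844, 462.16595458984375), (110.59000396728516, 62.732444763183594), 1.5737241506576538) 0.014020819160530173
[ 452  255  124   84 6244] ((411.5987854003906, 96.849365234375), (90.65589904785156, 110.74188995361328), 38.24484634399414) 0.02033331961962554
[   0  260   40  140 2646] ((233.27447509765625, 597.1270751953125), (47.135765075683594, 187.39625549316406), 87.79000854492188) 0.021343380449748678
[ 368  312   53   79 2339] ((335.17681884765625, 196.73025512695312), (87.49492645263672, 40.92826461791992), 37.57004165649414) 0.020174924602946728
12905 [-30.2 -15.5 -11.4] [36.91289373 37.22912932 43.67607305]
12934 [-30.2 -15.7 -11.2] [38.38276784 38.76348058 44.59962707]
```

View pics/w2.png

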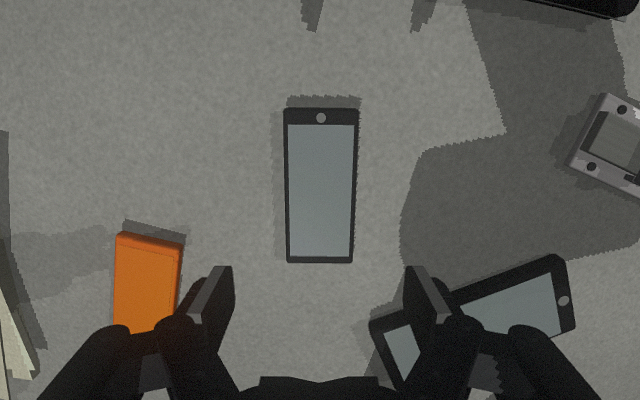

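The phone is centred at (320,185) in the wrist view, and it measures 139 x 62 mm at (0.482,0.322), 14.5°. The fingertips stand about 11 mm behind the TCP at this opening. I'll descend in steps.

Emit:
{"fn": "arm_command", "kwargs": {
  "rows": [
    [74,[0,-0.005,-0.12],[0,0,-0.005]],
    [74,[0,-0.005,-0.24],[0,0,-0.005]],
    [74,[0,-0.005,-0.34],[0,0,-0.005]],
    [74,[0,-0.005,-0.42],[0,0,-0.005]],
    [74,[0,-0.005,-0.47],[0,0,-0.005]],
    [74,[0,-0.005,-0.47],[0,0,-0.005]],
    [74,[0,-0.005,-0.47],[0,0,-0.005]]
  ]
}}

```text
time: 4.35
tool_pos: [0.4817, 0.3225, 0.0136]
tool_rot: [-0.0, 0.992, 0.126, 0.001]
contact_force: [-0.1, -0.0, 0.5]
gripper_width: 0.867
grasp_force: 0.0
```

```bash
python3 - <<'E'
from h import *
for i in range(3):
    grab('wrist');s=monitor.state();print(s['tool_pos'],s['contact_force'],s['tool_rot'])
E
```

```text
[0.48247765 0.32311339 0.01468943] [0.06668024 0.47787179 0.9342913 ] [-5.59016829e-04  9.91944214e-01  1.26662017e-01  1.75998915e-03]
[0.48280327 0.3234805  0.01522932] [-0.04975116 -0.56420349  0.76798022] [-7.55606337e-04  9.91929110e-01  1.26770475e-01  2.30559080e-03]
[0.48274377 0.32363775 0.01526727] [ 0.30020336 -0.68647013  0.33213259] [-8.08506666e-04  9.91911893e-01  1.26902997e-01  2.40260105e-03]
```

Emit:
{"fn": "arm_command", "kwargs": {
  "rows": [
    [74,[0,-0.003,-0.03],[0,0,0]],
    [72,[0,-0.003,-0.055],[0,0,0]],
    [68,[0,-0.003,-0.055],[0,0,0]],
    [66,[0,-0.003,-0.055],[0,0,0]],
    [65,[0,-0.003,-0.055],[0,0,0]],
    [65,[0,-0.003,-0.055],[0,0,0]]
  ]
}}

```text
time: 5.0
tool_pos: [0.4805, 0.3222, -0.0041]
tool_rot: [-0.0, 0.992, 0.127, 0.0]
contact_force: [-0.7, -0.4, -0.4]
gripper_width: 0.761
grasp_force: 0.0
```

Emit:
{"fn": "arm_command", "kwargs": {
  "rows": [
    [63.5,[0,0,0],[0,0,0]],
    [63,[0,0,0],[0,0,0]]
  ]
}}

```text
time: 5.17
tool_pos: [0.4806, 0.3223, -0.004]
tool_rot: [-0.0, 0.992, 0.127, 0.0]
contact_force: [-0.1, -0.0, -0.0]
gripper_width: 0.74
grasp_force: 0.0
```

Emit:
{"fn": "arm_command", "kwargs": {
  "rows": [
    [62.5,[0,0,0],[0,0,0]],
    [62.3,[0,0,0],[0,0,0]]
  ]
}}

```text
time: 5.33
tool_pos: [0.4805, 0.3222, -0.0041]
tool_rot: [-0.0, 0.992, 0.127, 0.0]
contact_force: [0.3, 0.4, 0.1]
gripper_width: 0.732
grasp_force: 0.0
```

Emit:
{"fn": "arm_command", "kwargs": {
  "rows": [
    [62.0,[0,0,0],[0,0,0]],
    [62.0,[0,0,0],[0,0,0]]
  ]
}}

```text
time: 5.5
tool_pos: [0.4805, 0.3223, -0.004]
tool_rot: [-0.0, 0.992, 0.127, 0.0]
contact_force: [-0.9, 0.2, 1.0]
gripper_width: 0.728
grasp_force: 0.8
```

Emit:
{"fn": "arm_command", "kwargs": {
  "rows": [
    [61.7,[0,0,0],[0,0,0]],
    [61.7,[0,0,0],[0,0,0]]
  ]
}}

```text
time: 5.67
tool_pos: [0.4805, 0.3223, -0.004]
tool_rot: [-0.0, 0.992, 0.127, 0.0]
contact_force: [-0.6, 0.3, 2.1]
gripper_width: 0.724
grasp_force: 7.4
```

Emit:
{"fn": "arm_command", "kwargs": {
  "rows": [
    [61.55,[0,0,0],[0,0,0]],
    [61.55,[0,0,0],[0,0,0]]
  ]
}}

```text
time: 5.83
tool_pos: [0.4805, 0.3223, -0.0039]
tool_rot: [-0.0, 0.992, 0.127, 0.0]
contact_force: [-1.0, 0.4, 2.7]
gripper_width: 0.724
grasp_force: 10.9
```

Emit:
{"fn": "arm_command", "kwargs": {
  "rows": [
    [61.55,[0,0,0.02],[0,0,0]],
    [61.55,[0,0,0.05],[0,0,0]],
    [61.55,[0,0,0.09],[0,0,0]],
    [61.55,[0,0,0.13],[0,0,0]],
    [61.55,[0,0,0.13],[0,0,0]]
  ]
}}

```text
time: 6.25
tool_pos: [0.4828, 0.3232, 0.0387]
tool_rot: [-0.001, 0.992, 0.127, 0.003]
contact_force: [0.4, 0.8, -1.8]
gripper_width: 0.719
grasp_force: 11.0
```

Emit:
{"fn": "arm_command", "kwargs": {
  "rows": [
    [61.55,[0.005,-0.02,0.02],[0,0,0.012]],
    [61.55,[0.017,-0.06,0.05],[0,0,0.04]],
    [61.55,[0.034,-0.12,0.09],[0,0,0.08]],
    [61.55,[0.054,-0.19,0.13],[0,0,0.125]],
    [61.55,[0.075,-0.26,0.18],[0,0,0.17]],
    [61.55,[0.095,-0.34,0.22],[0,0,0.22]],
    [61.55,[0.115,-0.41,0.27],[0,0,0.265]],
    [61.55,[0.136,-0.48,0.31],[0,0,0.31]],
    [61.55,[0.153,-0.54,0.34],[0,0,0.35]],
    [61.55,[0.165,-0.58,0.36],[0,0,0.38]],
    [61.55,[0.17,-0.6,0.37],[0,0,0.39]],
    [61.55,[0.17,-0.6,0.37],[0,0,0.39]]
  ]
}}

```text
time: 7.25
tool_pos: [0.5325, 0.1409, 0.1474]
tool_rot: [0.001, 0.908, 0.42, 0.001]
contact_force: [-0.5, -0.2, -2.5]
gripper_width: 0.723
grasp_force: 11.1
```

Emit:
{"fn": "arm_command", "kwargs": {
  "rows": [
    [61.55,[0.005,-0.02,0],[0,0,0.012]],
    [61.55,[0.017,-0.06,0],[0,0,0.04]],
    [61.55,[0.034,-0.12,0],[0,0,0.08]],
    [61.55,[0.054,-0.19,0],[0,0,0.125]],
    [61.55,[0.075,-0.26,0],[0,0,0.17]],
    [61.55,[0.095,-0.34,0],[0,0,0.22]],
    [61.55,[0.115,-0.41,0],[0,0,0.265]],
    [61.55,[0.136,-0.48,0],[0,0,0.31]],
    [61.55,[0.153,-0.56,0],[0,0,0.35]],
    [61.55,[0.165,-0.61,0],[0,0,0.38]],
    [61.55,[0.17,-0.63,0],[0,0,0.392]],
    [61.55,[0.17,-0.63,0],[0,0,0.392]]
  ]
}}

```text
time: 8.25
tool_pos: [0.5825, -0.0478, 0.1454]
tool_rot: [-0.0, 0.738, 0.675, -0.0]
contact_force: [-0.9, -0.2, -2.8]
gripper_width: 0.72
grasp_force: 11.1
```

```bash
cat > m.py <<'E'
from h import *
from scipy.spatial.transform import Rotation as Ro
O=np.array([.5808,-.0587]);a=np.radians(85.02);e=np.array([np.cos(a),np.sin(a)]);n=np.array([-e[1],e[0]])
def tool():
    s=monitor.state();q=s['tool_rot'];Rt=Ro.from_quat(np.r_[q[1:],q[0]]).as_matrix()
    p=s['tool_pos'];d=p[:2]-O
    print('t',round(s['time'],2),'TCP',p.round(4),'holder',(d@e*1000).round(1),(d@n*1000).round(1),'yaw',np.degrees(np.arctan2(Rt[1,1],Rt[0,1])).round(2),'tiltz',Rt[:2,2].round(4),'F',s['contact_force'].round(1),'w',s['gripper_width']*85.4,'g',s['grasp_force'].round(1))
def view(f):
    P=pts(f);d=P[...,:2]-O
    return P,d@e*1000,d@n*1000,P[...,2]*1000
E
python3 - <<'E'
from m import *
f=grab('wrist','w3');grab('scene','s3');tool()
P,S,D,Z=view(f)
M=(f['z_map']>0)&(Z>130)&(Z<200)&(abs(S-12)<110)&(abs(D)<45)
g=f['color']
M2=((Z>150)&(Z<190)&(f['z_map']>0))
print(np.median(Z[M2]),M2.sum())
for name,k in(('rail',(abs(S-10)<60)&(Z>19)&(Z<25)&(abs(D)<25)),):
    if k.any():print(name,np.percentile(D[k],[2,50,98]))
E
python3 - <<'E'
import cv2,numpy as np
a=cv2.imread('pics/w3.png');b=cv2.imread('pics/s3.png')[100:300,200:440]
cv2.imwrite('pics/c4.png',np.hstack([cv2.resize(a,(480,300)),cv2.resize(b,(320,267))[:300] if False else cv2.copyMakeBorder(cv2.resize(b,(320,267)),0,33,0,0,0)]))
E
```

```text
Traceback (most recent call last):
  File "m.py", line 7, in tool
    print('t',round(s['time'],2),'TCP',p.round(4),'holder',(d@e*1000).round(1),(d@n*1000).round(1),'yaw',np.degrees(np.arctan2(Rt[1,1],Rt[0,1])).round(2),'tiltz',Rt[:2,2].round(4),'F',s['contact_force'].round(1),'w',s['gripper_width']*85.4,'g',s['grasp_force'].round(1))
                                                                                                                                                                                                                                                    ^^^^^^^^^^^^^^^^^^^^^^
AttributeError: 'float' object has no attribute 'round'
```

View pics/c4.png

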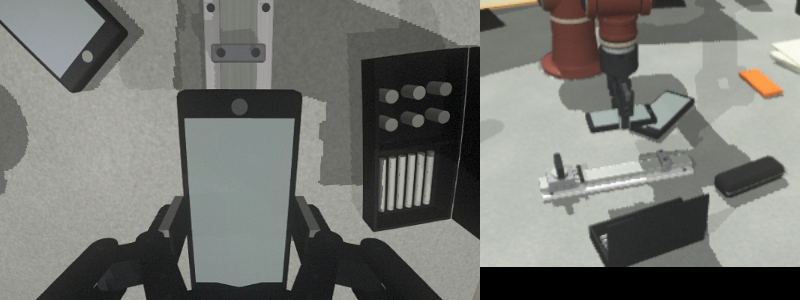

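The phone is held level and straight in the gripper, with the rail and stop bar ahead of it at crop (238,52). I'll measure it against the rail.

```bash
sed -i "s/s\['grasp_force'\].round(1)/round(s['grasp_force'],1)/" m.py; cat >> m.py <<'E'
def phone(f,lo,hi):
    P,S,D,Z=view(f)
    M=((f['z_map']>0)&(Z>lo)&(Z<hi)&(abs(S)<120)&(abs(D)<45)).astype(np.uint8)
    M=cv2.morphologyEx(M,cv2.MORPH_OPEN,np.ones((5,5)))
    n_,l,st,_=cv2.connectedComponentsWithStats(M);k=l==1+st[1:,4].argmax()
    s=S[k];d=D[k];z=Z[k]
    print('phone S',np.percentile(s,[.5,99.5]).round(1),'D',np.percentile(d,[1,99]).round(1),'Z',np.median(z).round(1))
    A=np.c_[s,d,np.ones(len(s))];c=np.linalg.lstsq(A,z,rcond=None)[0];print('slope along,across deg',np.degrees(c[:2]).round(2))
    b=np.arange(-100,100,10);E=[(x+5,*np.percentile(d[(s>=x)&(s<x+10)],[1,99])) for x in b if ((s>=x)&(s<x+10)).sum()>100]
    E=np.array(E);E=E[1:-1];mid=E[:,1:].mean(1);print('edges',E.round(1).tolist() if 0 else '', 'yaw err deg',np.degrees(np.polyfit(E[:,0],mid,1)[0]).round(2),'mid D',mid.mean().round(2))
E
python3 - <<'E'
from m import *
f=grab('wrist');tool();P,S,D,Z=view(f)
phone(f,155,175)
k=(S>80)&(S<150)&(Z>19)&(Z<25)&(abs(D)<25);print('rail',np.percentile(D[k],[2,98]))
k=(S>80)&(S<130)&(Z>37)&(Z<43)&(abs(D)<30);print('stop',np.percentile(S[k],[1,99]),np.percentile(D[k],[2,98]))
E
```

```text
t 8.4 TCP [ 0.5821 -0.046   0.1455] holder 12.7 -0.2 yaw -5.01 tiltz [-0.0006  0.0005] F [ 0.1  0.3 -2. ] w 61.762461186979365 g 11.1
phone S [-33.5  82.7] D [-34.7  34.4] Z 163.3
slope along,across deg [-0.4  0.1]
edges  yaw err deg -0.17 mid D -0.5
rail [-17.395544    16.97357802]
stop [ 97.59722589 113.41521928] [-24.06679352  23.82974582]
```

Emit:
{"fn": "arm_command", "kwargs": {
  "rows": [
    [61.55,[0,0,-0.03],[0,0,0]],
    [61.55,[0,0,-0.1],[0,0,0]],
    [61.55,[0,0,-0.18],[0,0,0]],
    [61.55,[0,0,-0.26],[0,0,0]],
    [61.55,[0,0,-0.32],[0,0,0]],
    [61.55,[0,0,-0.37],[0,0,0]],
    [61.55,[0,0,-0.395],[0,0,0]],
    [61.55,[0,0,-0.405],[0,0,0]],
    [61.55,[0,0,-0.405],[0,0,0]],
    [61.55,[0,0,-0.405],[0,0,0]]
  ]
}}

```text
time: 9.23
tool_pos: [0.5831, -0.0467, 0.0251]
tool_rot: [0.001, 0.737, 0.676, 0.0]
contact_force: [0.4, -0.6, -1.9]
gripper_width: 0.724
grasp_force: 11.1
```

```bash
python3 - <<'E'
from m import *
f=grab('wrist');tool();phone(f,28,48);f=grab('wrist');tool()
E
```

```text
t 9.28 TCP [ 0.5835 -0.0469  0.0256] holder 12.0 -1.6 yaw -4.99 tiltz [ 0.0023 -0.0004] F [-0.1  0.3 -1.1] w 61.853951391526444 g 11.1
phone S [-33.7  82.5] D [-32.4  29.7] Z 43.0
slope along,across deg [-0.39 -0.04]
edges  yaw err deg -0.06 mid D -1.41
t 9.33 TCP [ 0.5836 -0.047   0.0258] holder 11.9 -1.8 yaw -5.0 tiltz [ 0.0026 -0.0005] F [ 0.8 -0.4 -2.3] w 61.48906444805119 g 11.1
```

Emit:
{"fn": "arm_command", "kwargs": {
  "rows": [
    [61.55,[-0.004,0,-0.007],[0,0,0]],
    [61.55,[-0.004,0,-0.014],[0,0,0]],
    [61.55,[-0.004,0,-0.018],[0,0,0]],
    [61.55,[-0.004,0,-0.018],[0,0,0]]
  ]
}}

```text
time: 9.67
tool_pos: [0.581, -0.0469, 0.0186]
tool_rot: [-0.0, 0.737, 0.676, -0.0]
contact_force: [0.8, -0.2, -2.4]
gripper_width: 0.725
grasp_force: 11.1
```

Emit:
{"fn": "arm_command", "kwargs": {
  "rows": [
    [61.55,[0,0,-0.002],[0,0,0]],
    [61.55,[0,0,-0.003],[0,0,0]],
    [61.55,[0,0,-0.003],[0,0,0]]
  ]
}}

```text
time: 9.92
tool_pos: [0.5813, -0.0469, 0.0181]
tool_rot: [-0.0, 0.737, 0.676, -0.0]
contact_force: [-0.1, -1.1, -2.2]
gripper_width: 0.724
grasp_force: 11.2
```

Emit:
{"fn": "arm_command", "kwargs": {
  "rows": [
    [61.55,[0,0,-0.002],[0,0,0]],
    [61.55,[0,0,-0.003],[0,0,0]],
    [61.55,[0,0,-0.003],[0,0,0]]
  ]
}}

```text
time: 10.17
tool_pos: [0.5813, -0.0469, 0.018]
tool_rot: [-0.0, 0.737, 0.676, -0.0]
contact_force: [-4.4, 1.0, 5.0]
gripper_width: 0.722
grasp_force: 11.9
```

Emit:
{"fn": "arm_command", "kwargs": {
  "rows": [
    [61.8,[0,0,0],[0,0,0]],
    [62.2,[0,0,0],[0,0,0]],
    [63.5,[0,0,0],[0,0,0]],
    [66,[0,0,0],[0,0,0]],
    [70,[0,0,0],[0,0,0]],
    [74,[0,0,0],[0,0,0]],
    [74,[0,0,0],[0,0,0]]
  ]
}}

```text
time: 10.75
tool_pos: [0.5814, -0.0469, 0.0171]
tool_rot: [0.0, 0.737, 0.676, 0.0]
contact_force: [-1.2, 0.2, -0.5]
gripper_width: 0.868
grasp_force: 0.0
```

Emit:
{"fn": "arm_command", "kwargs": {
  "rows": [
    [74,[0,0,0.05],[0,0,0]],
    [74,[0,0,0.15],[0,0,0]],
    [74,[0,0,0.27],[0,0,0]],
    [74,[0,0,0.39],[0,0,0]],
    [74,[0,0,0.45],[0,0,0]],
    [74,[0,0,0.45],[0,0,0]]
  ]
}}

```text
time: 11.25
tool_pos: [0.5849, -0.0476, 0.1589]
tool_rot: [0.005, 0.737, 0.676, 0.003]
contact_force: [-0.1, -0.7, 0.6]
gripper_width: 0.868
grasp_force: 0.0
```

```bash
python3 - <<'E'
from m import *
f=grab('wrist');tool();phone(f,30,41);P,S,D,Z=view(f)
k=(S>85)&(S<150)&(Z>19)&(Z<25)&(abs(D)<25);print('rail',np.percentile(D[k],[2,98]))
k=(S>90)&(S<130)&(Z>37.5)&(Z<43)&(abs(D)<30);print('stop',np.percentile(S[k],[1,99]),np.percentile(D[k],[2,98]))
E
```

```text
t 11.3 TCP [ 0.5833 -0.0473  0.1557] holder 11.6 -1.5 yaw -5.0 tiltz [ 0.0065 -0.0014] F [-0.2 -0.2 -0.9] w 74.0574532376227 g 0.0
phone S [-55.6  82.1] D [-29.8  30.5] Z 36.0
slope along,across deg [-0.12  0.05]
edges  yaw err deg 0.03 mid D 0.39
rail [-17.74110585  16.92258572]
stop [ 97.98926139 113.2141704 ] [-24.3951936   23.64410571]
```

The phone lies flat and straight on the rail: yaw error 0.03°, within 1 mm of the centre line. Now for the knob.

Emit:
{"fn": "arm_command", "kwargs": {
  "rows": [
    [60,[-0.005,-0.04,0],[0,0,-0.075]],
    [50,[-0.01,-0.12,0],[0,0,-0.15]],
    [50,[-0.02,-0.2,0],[0,0,-0.225]],
    [50,[-0.03,-0.28,0],[0,0,-0.3]],
    [50,[-0.04,-0.36,0],[0,0,-0.375]],
    [50,[-0.045,-0.42,0],[0,0,-0.45]],
    [50,[-0.045,-0.458,0],[0,0,-0.525]],
    [50,[-0.045,-0.458,0],[0,0,-0.6]],
    [50,[-0.045,-0.458,0],[0,0,-0.675]],
    [50,[-0.045,-0.458,0],[0,0,-0.75]],
    [50,[-0.045,-0.458,0],[0,0,-0.825]],
    [50,[-0.045,-0.458,0],[0,0,-0.9]]
  ]
}}

```text
time: 12.3
tool_pos: [0.5665, -0.1838, 0.1494]
tool_rot: [-0.001, 0.999, 0.032, -0.002]
contact_force: [0.0, -1.1, 0.2]
gripper_width: 0.584
grasp_force: 0.0
```

Emit:
{"fn": "arm_command", "kwargs": {
  "rows": [
    [50,[0,0,-0.04],[0,0,-0.06]],
    [50,[0,0,-0.04],[0,0,-0.1]],
    [50,[0,0,-0.04],[0,0,-0.1]],
    [50,[0,0,-0.04],[0,0,-0.1]]
  ]
}}

```text
time: 12.63
tool_pos: [0.5668, -0.1839, 0.1381]
tool_rot: [-0.001, 0.999, -0.043, -0.001]
contact_force: [0.1, -0.2, 1.2]
gripper_width: 0.587
grasp_force: 0.0
```

```bash
python3 - <<'E'
from m import *
for i in range(3): f=grab('wrist','w5')
tool();P,S,D,Z=view(f)
k=(S<-90)&(S>-160)&(Z>69)&(Z<77)&(abs(D)<35)
print(k.sum());
if k.any(): print('knob S',np.percentile(S[k],[1,99]).round(1),'D',np.percentile(D[k],[1,99]).round(1))
k=(S<-60)&(S>-105)&(Z>31)&(Z<37.5)&(abs(D)<27)
if k.any(): print('pad S',np.percentile(S[k],[1,99]).round(1))
for nm in('scene','side'):
    g=grab(nm);P,S,D,Z=view(g);k=(S<-90)&(S>-160)&(Z>69)&(Z<77)&(abs(D)<35)
    print(nm,k.sum(),np.median(S[k]) if k.any() else '',np.median(D[k]) if k.any() else '')
    k=(abs(S-10)<60)&(Z>33)&(Z<39)&(abs(D)<35)
    if k.any():print('phone',np.percentile(S[k],[1,99]),np.percentile(D[k],[1,99]),np.median(Z[k]))
E
```

```text
t 12.78 TCP [ 0.5676 -0.1842  0.1397] holder -126.2 2.2 yaw -94.94 tiltz [-0.0005  0.0002] F [-0.5 -0.2  0.4] w 49.94873415882793 g 0.0
1702
knob S [-132.6 -119. ] D [-28.1  25.9]
pad S [-100.8  -78. ]
scene 63 -126.07642301524629 -2.9347875869568254
phone [-48.89880665  68.62921754] [-31.56031561  31.16584074] 37.313328871027494
side 46 -121.21266179998874 0.7874257274683678
phone [-47.05888802  67.67463881] [-27.90628966  32.68842355] 35.23049674052792
```

View pics/w5.png

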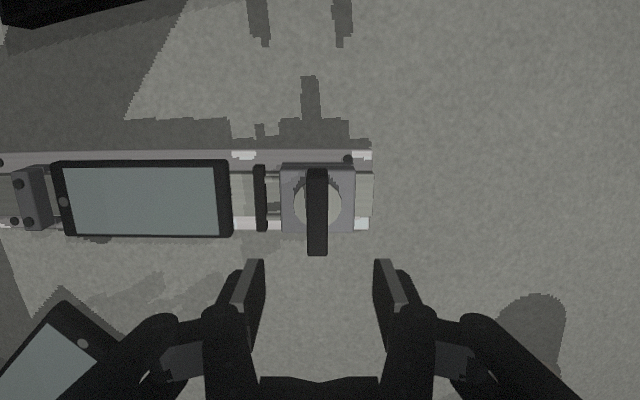

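Wrist view: knob bar at (317,212) standing across the rail, pad at (261,197), phone clear of both pad and stop. Descend onto the knob and grip it.

Emit:
{"fn": "arm_command", "kwargs": {
  "rows": [
    [50,[0.009,0,-0.06],[0,0,0]],
    [50,[0.009,0,-0.16],[0,0,0]],
    [50,[0.009,0,-0.24],[0,0,0]],
    [45,[0.009,0,-0.295],[0,0,0]],
    [40,[0.009,0,-0.295],[0,0,0]],
    [30,[0.009,0,-0.295],[0,0,0]],
    [24,[0.009,0,-0.295],[0,0,0]],
    [20,[0.009,0,-0.295],[0,0,0]],
    [18,[0.009,0,-0.295],[0,0,0]],
    [18,[0.009,0,-0.295],[0,0,0]]
  ]
}}

```text
time: 13.72
tool_pos: [0.5713, -0.1847, 0.0531]
tool_rot: [0.0, 0.999, -0.044, 0.001]
contact_force: [0.4, 0.2, 0.8]
gripper_width: 0.211
grasp_force: 0.0
```

Emit:
{"fn": "arm_command", "kwargs": {
  "rows": [
    [16,[0,0,0],[0,0,0]],
    [15,[0,0,0],[0,0,0]],
    [14,[0,0,0],[0,0,0]],
    [13,[0,0,0],[0,0,0]],
    [13,[0,0,0],[0,0,0]]
  ]
}}

```text
time: 14.13
tool_pos: [0.571, -0.1836, 0.0524]
tool_rot: [-0.001, 0.999, -0.044, 0.001]
contact_force: [0.5, 6.2, 5.1]
gripper_width: 0.161
grasp_force: 24.1
```

```bash
python3 - <<'E'
from m import *
tool()
E
```

```text
t 14.13 TCP [ 0.571  -0.1836  0.0524] holder -125.2 -1.1 yaw -95.0 tiltz [0.0011 0.0013] F [0.5 6.2 5.1] w 13.738101848097779 g 24.1
```

Emit:
{"fn": "arm_command", "kwargs": {
  "rows": [
    [13,[0.001,0.007,0],[0,0,0]],
    [13,[0.002,0.017,0],[0,0,0]],
    [13,[0.002,0.027,0],[0,0,0]],
    [13,[0.003,0.037,0],[0,0,0]],
    [13,[0.004,0.047,0],[0,0,0]],
    [13,[0.005,0.053,0],[0,0,0]]
  ]
}}

```text
time: 14.63
tool_pos: [0.5722, -0.1714, 0.0524]
tool_rot: [0.003, 0.999, -0.044, 0.001]
contact_force: [-1.0, -8.1, 2.5]
gripper_width: 0.162
grasp_force: 24.0
```

Emit:
{"fn": "arm_command", "kwargs": {
  "rows": [
    [13,[0.0004,0.005,0],[0,0,0]],
    [13,[0.0008,0.01,0],[0,0,0]],
    [13,[0.0013,0.015,0],[0,0,0]],
    [13,[0.0017,0.02,0],[0,0,0]],
    [13,[0.0021,0.025,0],[0,0,0]],
    [13,[0.0026,0.03,0],[0,0,0]]
  ]
}}

```text
time: 15.13
tool_pos: [0.5729, -0.1627, 0.0524]
tool_rot: [0.003, 0.999, -0.044, 0.0]
contact_force: [-1.8, -10.0, 2.5]
gripper_width: 0.159
grasp_force: 24.0
```

```bash
python3 - <<'E'
from m import *
tool();f=grab('wrist');tool();P,S,D,Z=view(f)
k=(S<90)&(S>-75)&(Z>32)&(Z<39)&(abs(D)<35);print('phone/pad',np.percentile(S[k],[1,99]))
E
```

```text
t 15.13 TCP [ 0.5729 -0.1627  0.0524] holder -104.3 -1.2 yaw -94.99 tiltz [ 0.0006 -0.0069] F [ -1.8 -10.    2.5] w 13.567641979011565 g 24.0
t 15.18 TCP [ 0.5729 -0.1625  0.0524] holder -104.1 -1.2 yaw -94.98 tiltz [ 0.0007 -0.0069] F [-1.8 -7.7  3. ] w 13.23662063581404 g 24.0
phone/pad [-65.39931242  73.15681329]
```

Emit:
{"fn": "arm_command", "kwargs": {
  "rows": [
    [13,[0.0004,0.005,0],[0,0,0]],
    [13,[0.0008,0.01,0],[0,0,0]],
    [13,[0.0013,0.015,0],[0,0,0]],
    [13,[0.0017,0.02,0],[0,0,0]]
  ]
}}

```text
time: 15.52
tool_pos: [0.5734, -0.157, 0.0524]
tool_rot: [0.004, 0.999, -0.044, 0.0]
contact_force: [-2.2, -9.4, 3.3]
gripper_width: 0.153
grasp_force: 24.0
```

Emit:
{"fn": "arm_command", "kwargs": {
  "rows": [
    [13,[0.0004,0.005,0],[0,0,0]],
    [13,[0.0008,0.01,0],[0,0,0]],
    [13,[0.0012,0.014,0],[0,0,0]],
    [13,[0.0014,0.016,0],[0,0,0]]
  ]
}}

```text
time: 15.85
tool_pos: [0.5738, -0.1521, 0.0524]
tool_rot: [0.004, 0.999, -0.044, 0.0]
contact_force: [-1.7, -9.8, 2.8]
gripper_width: 0.16
grasp_force: 24.0
```

Emit:
{"fn": "arm_command", "kwargs": {
  "rows": [
    [13,[0.0002,0.0025,0],[0,0,0]],
    [13,[0.0004,0.005,0],[0,0,0]]
  ]
}}

```text
time: 16.02
tool_pos: [0.5739, -0.1507, 0.0524]
tool_rot: [0.004, 0.999, -0.044, 0.0]
contact_force: [-2.3, -9.0, 2.1]
gripper_width: 0.159
grasp_force: 24.0
```

Emit:
{"fn": "arm_command", "kwargs": {
  "rows": [
    [13,[0.0002,0.0025,0],[0,0,0]],
    [13,[0.0004,0.005,0],[0,0,0]]
  ]
}}

```text
time: 16.18
tool_pos: [0.5741, -0.1492, 0.0524]
tool_rot: [0.004, 0.999, -0.044, 0.001]
contact_force: [-1.0, -9.2, 3.5]
gripper_width: 0.155
grasp_force: 24.0
```

Emit:
{"fn": "arm_command", "kwargs": {
  "rows": [
    [13,[0.0002,0.0025,0],[0,0,0]],
    [13,[0.0004,0.005,0],[0,0,0]]
  ]
}}

```text
time: 16.35
tool_pos: [0.5742, -0.1477, 0.0524]
tool_rot: [0.004, 0.999, -0.044, 0.0]
contact_force: [-1.0, -9.1, 1.8]
gripper_width: 0.158
grasp_force: 24.0
```

```bash
cat > p.py <<'E'
from m import *
tool();F=[grab('wrist') for _ in range(2)];tool();f=F[0];f['z_map']=np.mean([x['z_map'] for x in F],0);P,S,D,Z=view(f)
k=(S>-30)&(S<125)&(Z>32.5)&(Z<38)&(abs(D)<15);print('phone S max',np.percentile(S[k],[98,99,99.8]).round(1))
k=(S>90)&(S<125)&(Z>38.5)&(Z<43)&(abs(D)<15);print('stop',np.percentile(S[k],[.5,1,99]).round(1))
E
python3 p.py
```

```text
t 16.35 TCP [ 0.5742 -0.1477  0.0524] holder -89.3 -1.1 yaw -95.0 tiltz [ 0.0007 -0.0074] F [-1.  -9.1  1.8] w 13.533000256920635 g 24.0
t 16.45 TCP [ 0.5742 -0.1476  0.0524] holder -89.1 -1.1 yaw -94.99 tiltz [ 0.0007 -0.0071] F [-1.9 -8.5  3. ] w 13.792405887988917 g 24.0
phone S max [84.1 86.6 89.7]Traceback (most recent call last):
  File "p.py", line 4, in <module>
    k=(S>90)&(S<125)&(Z>38.5)&(Z<43)&(abs(D)<15);print('stop',np.percentile(S[k],[.5,1,99]).round(1))
                                                              ~~~~~~~~~~~~~^^^^^^^^^^^^^^^^
    return _quantile_unchecked(
        a, q, axis, out, overwrite_input, method, keepdims, weights)
    return _ureduce(a,
                    func=_quantile_ureduce_func,
    ...<5 lines>...
                    overwrite_input=overwrite_input,
                    method=method)
    r = func(a, **kwargs)
    result = _quantile(arr,
                       quantiles=q,
    ...<2 lines>...
                       out=out,
                       weights=wgt)
    slices_having_nans = np.isnan(arr[-1, ...])
                                  ~~~^^^^^^^^^
IndexError: index -1 is out of bounds for axis 0 with size 0
```

Emit:
{"fn": "arm_command", "kwargs": {
  "rows": [
    [13,[0.0002,0.0025,0],[0,0,0]],
    [13,[0.0004,0.005,0],[0,0,0]],
    [13,[0.0006,0.0075,0],[0,0,0]],
    [13,[0.0008,0.01,0],[0,0,0]]
  ]
}}

```text
time: 16.78
tool_pos: [0.5744, -0.1458, 0.0524]
tool_rot: [0.005, 0.999, -0.043, 0.001]
contact_force: [-1.5, -14.4, 2.4]
gripper_width: 0.156
grasp_force: 23.9
```

Emit:
{"fn": "arm_command", "kwargs": {
  "rows": [
    [13,[0.0002,0.0017,0],[0,0,0]],
    [13,[0.0003,0.0034,0],[0,0,0]]
  ]
}}

```text
time: 16.95
tool_pos: [0.5744, -0.1453, 0.0524]
tool_rot: [0.005, 0.999, -0.043, 0.001]
contact_force: [-1.8, -15.4, 1.5]
gripper_width: 0.16
grasp_force: 23.9
```

Emit:
{"fn": "arm_command", "kwargs": {
  "rows": [
    [13,[0.0002,0.0017,0],[0,0,0]],
    [13,[0.0003,0.0034,0],[0,0,0]]
  ]
}}

```text
time: 17.12
tool_pos: [0.5745, -0.1448, 0.0524]
tool_rot: [0.006, 0.999, -0.043, 0.0]
contact_force: [-2.4, -17.1, 1.0]
gripper_width: 0.159
grasp_force: 23.9
```

Emit:
{"fn": "arm_command", "kwargs": {
  "rows": [
    [13,[0.0002,0.0017,0],[0,0,0]],
    [13,[0.0003,0.0034,0],[0,0,0]]
  ]
}}

```text
time: 17.28
tool_pos: [0.5745, -0.1443, 0.0524]
tool_rot: [0.006, 0.999, -0.043, 0.0]
contact_force: [-2.8, -18.6, 1.1]
gripper_width: 0.157
grasp_force: 23.9
```

Pad force is about 10 N: 18.6 N total, less roughly 8 N of slide friction. I'll ease the arm back slightly within the stiction band and check joint 6 before turning.

Emit:
{"fn": "arm_command", "kwargs": {
  "rows": [
    [13,[-0.0004,-0.004,0],[0,0,0]],
    [13,[-0.0006,-0.007,0],[0,0,0]],
    [13,[-0.0006,-0.007,0],[0,0,0]]
  ]
}}

```text
time: 17.53
tool_pos: [0.5745, -0.1446, 0.0524]
tool_rot: [0.004, 0.999, -0.044, 0.001]
contact_force: [-1.6, -10.6, 2.6]
gripper_width: 0.158
grasp_force: 24.2
```

```bash
python3 - <<'E'
from m import *
tool();print(monitor.state()['joint_pos'])
E
```

```text
t 17.53 TCP [ 0.5745 -0.1446  0.0524] holder -86.1 -1.2 yaw -95.01 tiltz [ 0.0007 -0.0086] F [ -1.6 -10.6   2.6] w 13.480635566902162 g 24.2
[-0.36852752  0.15004632  1.82463178 -0.00841956  1.16318272  1.29305641]
```

Emit:
{"fn": "arm_command", "kwargs": {
  "rows": [
    [13,[0,0,0],[0,0,-0.05]],
    [13,[0,0,0],[0,0,-0.11]],
    [13,[0,0,0],[0,0,-0.17]],
    [13,[0,0,0],[0,0,-0.23]],
    [13,[0,0,0],[0,0,-0.29]],
    [13,[0,0,0],[0,0,-0.35]],
    [13,[0,0,0],[0,0,-0.41]],
    [13,[0,0,0],[0,0,-0.47]]
  ]
}}

```text
time: 18.2
tool_pos: [0.5742, -0.1449, 0.0524]
tool_rot: [0.004, 0.915, -0.403, 0.002]
contact_force: [-3.3, -12.3, 5.6]
gripper_width: 0.155
grasp_force: 24.8
```

Emit:
{"fn": "arm_command", "kwargs": {
  "rows": [
    [13,[0,0,0],[0,0,-0.06]],
    [13,[0,0,0],[0,0,-0.12]],
    [13,[0,0,0],[0,0,-0.18]],
    [13,[0,0,0],[0,0,-0.24]],
    [13,[0,0,0],[0,0,-0.29]],
    [13,[0,0,0],[0,0,-0.3]],
    [13,[0,0,0],[0,0,-0.3]]
  ]
}}

```text
time: 18.78
tool_pos: [0.574, -0.1452, 0.0524]
tool_rot: [0.004, 0.797, -0.604, 0.003]
contact_force: [-3.7, -13.5, 3.3]
gripper_width: 0.162
grasp_force: 24.3
```

```bash
python3 - <<'E'
from m import *
f=grab('wrist','w6');tool();s=monitor.state();print(s['joint_pos'],s['ft_torque'])
E
```

```text
t 18.83 TCP [ 0.574  -0.1452  0.0524] holder -86.8 -0.7 yaw -164.3 tiltz [-0.0007 -0.01  ] F [ -4.2 -14.2   3.9] w 13.56923918436507 g 24.3
[-0.36887195  0.14993132  1.82483628 -0.01048319  1.16389422  2.50278014] [-2.20626281  0.65689745  0.02498616]
```

Emit:
{"fn": "arm_command", "kwargs": {
  "rows": [
    [13,[-0.0004,-0.005,0],[0,0,0]],
    [13,[-0.0009,-0.01,0],[0,0,0]],
    [13,[-0.0011,-0.013,0],[0,0,0]],
    [13,[-0.0011,-0.013,0],[0,0,0]]
  ]
}}

```text
time: 19.17
tool_pos: [0.5739, -0.1459, 0.0524]
tool_rot: [0.001, 0.797, -0.604, 0.001]
contact_force: [-3.3, -3.9, 6.2]
gripper_width: 0.155
grasp_force: 24.7
```

```bash
python3 - <<'E'
from m import *
tool();print(monitor.state()['ft_torque'])
E
```

```text
t 19.17 TCP [ 0.5739 -0.1459  0.0524] holder -87.5 -0.7 yaw -164.32 tiltz [-0.0004 -0.0033] F [-3.3 -3.9  6.2] w 13.203159833529217 g 24.7
[-0.51677119  0.47315348  0.01193048]
```

Almost unloaded. Release and rise.

Emit:
{"fn": "arm_command", "kwargs": {
  "rows": [
    [14,[0,0,0],[0,0,0]],
    [16,[0,0,0],[0,0,0]],
    [22,[0,0,0],[0,0,0]],
    [32,[0,0,0],[0,0,0]],
    [40,[0,0,0],[0,0,0]],
    [40,[0,0,0],[0,0,0]],
    [40,[0,0,0.05],[0,0,0]],
    [40,[0,0,0.15],[0,0,0]],
    [40,[0,0,0.27],[0,0,0]],
    [40,[0,0,0.39],[0,0,0]],
    [40,[0,0,0.45],[0,0,0]],
    [40,[0,0,0.45],[0,0,0]]
  ]
}}

```text
time: 20.17
tool_pos: [0.5772, -0.145, 0.1935]
tool_rot: [-0.002, 0.797, -0.604, 0.005]
contact_force: [-0.3, 0.2, 1.3]
gripper_width: 0.467
grasp_force: 0.0
```

Emit:
{"fn": "arm_command", "kwargs": {
  "rows": [
    [40,[-0.1,0,0.2],[0,0,0.075]],
    [40,[-0.2,0,0.3],[0,0,0.15]],
    [40,[-0.2,0,0.4],[0,0,0.225]],
    [40,[-0.2,0,0.4],[0,0,0.3]],
    [40,[-0.2,0,0.4],[0,0,0.375]],
    [40,[-0.2,0,0.4],[0,0,0.45]],
    [40,[-0.2,0,0.4],[0,0,0.525]],
    [40,[-0.2,0,0.4],[0,0,0.6]],
    [40,[-0.2,0,0.4],[0,0,0.675]],
    [40,[-0.2,0,0.4],[0,0,0.75]],
    [40,[-0.2,0,0.4],[0,0,0.75]]
  ]
}}

```text
time: 21.08
tool_pos: [0.5137, -0.1438, 0.3051]
tool_rot: [-0.0, 0.998, -0.058, -0.001]
contact_force: [0.9, 0.4, -1.1]
gripper_width: 0.465
grasp_force: 0.0
```

```bash
python3 - <<'E'
from m import *
F=[grab('wrist','w7') for _ in range(3)];f=F[-1];f['z_map']=np.median([x['z_map'] for x in F],0);tool();P,S,D,Z=view(f)
k=(S>-90)&(S<94)&(Z>32)&(Z<39)&(abs(D)<20);print('phone/pad S',np.percentile(S[k],[.5,99.5]).round(1))
k=(S>94)&(S<125)&(Z>38)&(Z<43)&(abs(D)<20);print('stop',np.percentile(S[k],[1,99]).round(1) if k.any() else '')
k=(S<-40)&(S>-140)&(Z>69)&(Z<78)&(abs(D)<40)
q=np.c_[S[k],D[k]].astype(np.float32);print('knob',cv2.minAreaRect(q))
k=(S<-40)&(Z>38)&(Z<43)&(abs(D)<27);print('jaw top S',np.percentile(S[k],[1,99]).round(1))
cv2.imwrite('pics/c7.png',cv2.resize(f['color'][:300,:,::-1],None,fx=1.25,fy=1.25))
E
```

```text
t 21.23 TCP [ 0.5138 -0.1439  0.3057] holder -90.7 59.3 yaw -96.95 tiltz [-0.0012  0.0005] F [-0.6  0.5 -0.5] w 39.6433381320799 g 0.0
phone/pad S [-61.5  93.3]
stop [ 97.1 112.6]
knob ((-88.50570678710938, -0.39751625061035156), (56.372867584228516, 14.257528305053711), 20.788129806518555)
jaw top S [-116.1  -61.4]
```

View pics/c7.png

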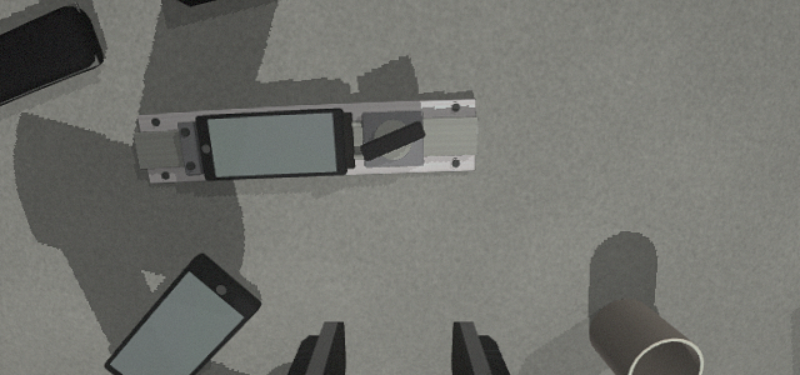

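Knob bar is at 20.8° to the rail, so it has turned 1.207 rad and is locked. The phone sits at crop (275,145) between the pad (350,140) and the stop (190,148). One last check of how the phone sits.

```bash
python3 - <<'E'
from m import *
F=[grab('wrist') for _ in range(4)];f=F[-1];f['z_map']=np.mean([x['z_map'] for x in F],0);P,S,D,Z=view(f)
k=(S>-35)&(S<88)&(Z>32)&(Z<40)&(abs(D)<45);s,d,z=S[k],D[k],Z[k]
E=np.array([(x,*np.percentile(d[abs(s-x)<5],[1,99])) for x in range(-25,85,10)])
print('yaw',np.degrees(np.polyfit(E[:,0],E[:,1:].mean(1),1)[0]).round(2),'mid',E[:,1:].mean().round(2),'slope',np.degrees(np.linalg.lstsq(np.c_[s,d,0*s+1],z,rcond=None)[0][:2]).round(2),np.median(z))
# along-centre height profile
for x in range(-70,104,3):
    k=(abs(S-x)<1.5)&(abs(D)<12)
    if x<-36 or x>86: print(x,np.median(Z[k]).round(1),end=' | ')
E
```

```text
yaw -0.15 mid 0.54 slope [-0.06  0.06] 36.22195077177514
-70 72.8 | -67 73.1 | -64 44.6 | -61 40.0 | -58 21.9 | -55 21.8 | -52 21.9 | -49 34.3 | -46 34.7 | -43 34.7 | -40 35.4 | -37 35.8 | 89 35.7 | 92 35.8 | 95 35.5 | 98 37.7 | 101 39.6 |
```

```bash
python3 -c "
from plant import manip;print(manip.job_done())"
```

```text
the job is handed in; nothing more can be done
None
```

The job is handed in: the phone lies flat and straight against the end stop, the pad holds it with an estimated 8–10 N, and the knob is locked at about 1.2 rad with the gripper clear. It took about 21.5 s; the verdict was not reported back.

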